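Sort full shakers from empty ones by weight

ROBOT

A 6-joint arm with a two-finger parallel gripper is mounted at the origin on a cart in front of the work surface, level with it; the furniture and walls round the work are solid. World frame = base frame: x ahead of the robot, y to its left, z up, the work surface at z = 0. Lengths are in m, angles in rad, forces in N, time in s.
With the tool pointing down it reaches from about 0.375 to 0.975 m from the base axis. Payload 3.8 kg.
Tool frame: the origin (TCP) lies at the very end of the fingers, on their centre line; the grasp point (between the pads) lies bot.hold_point_z behind it (bot.hold_point_z is the distance from the TCP to the grasp point, in m); z points along the fingers, y is the line along which they close (so a half turn about z gives the same grasp; the last joint's range is limited). The gripper opens to 85 mm and grips with 20 to 120 N. Pads are 22 mm wide; open, the fingers measure 114 mm over their backs; the gripper's body (76 mm by 85 mm) begins 54 mm behind the grasp point. The pads swing forward as they close: fully open they stand 13 mm farther back than shut.
Start: joints at [1.27, 0.264, 1.604, -0, 1.274, -0.037], TCP at [0.176, 0.652, 0.231] pointing down, gripper open.
Joint ranges: [-2.63, 2.63], [-0.94, 2.18], [0.31, 2.57], [-1.31, 4.45], [0, 2.66], [-2.55, 2.55]. Speed limits (rad/s): [2.57, 2.57, 3.14, 3.14, 3.14, 3.14].

INTERFACE

Orientations are given as a rotation vector (axis times angle).
In Python, from workcell import bot, cam, workorder gives the robot as it stands (bot), with the cameras (cam) and the job (workorder).
- The arm moves only by the shell command python3 jog.py FILE [OPENING] [FORCE], which reads ROWS from the file FILE. ROWS is a JSON list that holds a single list of rows (three levels of brackets), with 1 to 5 rows, each of 4 numbers: dx, dy, dz in m, then a turn about the tool's z in rad; each row shifts and turns the commanded pose from where the row before left it, along the tool's axes as they then stand; what a row does not reach is not made up. A row lasts 1/8 s, in which the tool goes at most 0.0625 m and 0.188 rad, less where a joint would pass 70% of its speed; a pose out of reach is approached as far as the arm can. OPENING is the opening from 0.0 (shut) to 1.0 (fully open), set as the command begins (- or left out keeps the last). The fingers move at their own pace and stop on an object; FORCE is the grip in N (left out, the last holds). Time passes only in rows, so rows that do not move let the fingers close. It prints the time, the measured TCP pose, the force, the opening and the grip force at its end. Input that does not fit is refused with a message, and nothing moves.
- bot.read_state(): the state, without advancing time (a new reading comes with each control period).
- cam.read_camera(name): name is "side" or "top"; returns the picture (400x640x3 uint8, red, green, blue); there is no depth.
- cam.camera_info(name): a dict with "intrinsics" (3x3 intrinsics, pixels), "extrinsics" (4x4, takes a point from camera to world coordinates). Camera axes: x right, y down, z forward; pixel columns grow to the right and rows downward; lengths in m; the calibration is good to about 2 mm. A picture is of the moment at which its call begins. camera_info takes no time and is no camera call.
- workorder.finish_job(): hands the job in; it is judged then, once.
The state is a dict: "time": time; "q": joint angles; "joint_vel": joint speeds; "joint_torque": joint torques, N m; "tool_pos": TCP position; "tcp_rot": TCP orientation; "wrist_force": force on the tool from outside, world axes, zero at the start; "torque": the same for the moment, N m; "width": opening from 0.0 (shut) to 1.0 (fully open); "grip_force": force on a finger pad.
Only numpy, scipy, OpenCV 4.12 (cv2) and the standard library are available. Lean on these libraries where they do the work, as an engineer would, in place of code of your own. Each camera call takes 0.05 s, during which the arm holds its last target. There are 200 camera calls.

TASK

Of the three identical steel shakers on the worktop some are still full and some are empty: pick them up to feel which is which, and keep them upright. Stand every full one inside the seasoning caddy and every empty one in the shallow wash-up tray, with the caddy's cover fully shut at the end. Leave the spice jars, the garlic and the squeeze bottle where they are.

Things in the scene. Friction and masses are not known exactly. Their poses are not given: they have to be found in the camera images.
- shaker_a: steel shaker, one of three that look exactly alike: upright cylinder 55 mm in diameter, 86 mm tall, closed perforated top. Origin: centre of its underside, z along its axis. Loose. Full it weighs 0.42 to 0.58 kg, empty 0.09 to 0.16 kg; nothing but the weight tells which, the names and places do not. Grip it round the body from above
- shaker_b: steel shaker, one of three that look exactly alike: upright cylinder 55 mm in diameter, 86 mm tall, closed perforated top. Origin: centre of its underside, z along its axis. Loose. Full it weighs 0.42 to 0.58 kg, empty 0.09 to 0.16 kg; nothing but the weight tells which, the names and places do not. Grip it round the body from above
- shaker_c: steel shaker, one of three that look exactly alike: upright cylinder 55 mm in diameter, 86 mm tall, closed perforated top. Origin: centre of its underside, z along its axis. Loose. Full it weighs 0.42 to 0.58 kg, empty 0.09 to 0.16 kg; nothing but the weight tells which, the names and places do not. Grip it round the body from above
- caddy: seasoning caddy, open steel box with a hinged cover, fixed. Origin: on the worktop; x points from its front to its back (hinge side), y along it. Outside x -52 to +62 mm, y -116 to +116 mm; walls 3 mm thick, 45 mm high; inner floor 5 mm above the worktop. Holds three shakers in a row (good places: x -5 mm, y -75, 0, +75 mm)
- cover_hinge (a point): middle of the cover's hinge line, on the caddy's back rim: caddy x +62 mm, z 47 mm; the line runs along the caddy's y
- cover (a joint): angle of the caddy's cover, a steel hood 60 mm deep with the caddy's outline: 0 = fully shut, 1.57 = standing upright on the back rim; starts open at 1.55 to 1.75 (stop at 1.8). A friction hinge (0.3 N m) holds it at any angle; 2 to 5 N at the bar move it; it does not fall shut
- cover_bar (a point): middle of the cover's black bar handle (10 mm thick, 120 mm long, along the caddy's y), 38 mm off the cover's front face, a leg at each end. Shut, it is at caddy x -90 mm, z 97 mm (152 mm before and 50 mm above the hinge line); open, it stands on top behind the caddy, over the upturned front face, and can be pinched from above
- tray: shallow aluminium wash-up tray, fixed to the worktop, 140 mm (its x) by 180 mm (its y), walls 3 mm thick and 22 mm high, inner floor 3 mm above the worktop. Origin: on the worktop under its centre
- spice_1: bystander, loose: spice jar with black cap, 41 mm in diameter, 105 mm tall. Origin: centre of its underside. Leave it where it stands
- spice_2: bystander, loose: spice jar with dark brown cap, 41 mm in diameter, 105 mm tall. Origin: centre of its underside. Leave it where it stands
- garlic: bystander, loose: garlic bulb, 60 mm across, 59 mm tall. Origin: centre of its underside. Leave it where it stands
- squeeze: bystander, loose: grey-white squeeze bottle with a pointed nozzle, 55 mm in diameter, 165 mm tall. Origin: centre of its underside. Leave it where it stands

How it is judged:
By the outcome, as a careful person would: the job done as asked, in the order asked, and still so for the second after the job is handed in, with the robot touching nothing.
It also fails if it takes over 72 s, if anything falls off the work surface, if the arm or the gripper's body presses on something with over 40 N, if the wrist force passes 120 N, or if a joint passes its speed limit or range.

## Working session

There is one attempt and no reset: what is moved stays moved. The work goes in short steps, Python scripts to look and compute and a shell command to move; the robot and the scene stay as the last step left them, time stands still between calls to the robot, and variables do not carry over. Pictures are saved under pics/ and viewed, at most 10 in all, crops included, and the job is handed in when it is done.

```bash
ls; mkdir -p pics; python3 - <<'E'
from workcell import bot, cam, workorder
import cv2
for n in("top","side"):
    cv2.imwrite(f"pics/{n}0.png",cam.read_camera(n)[:,:,::-1]); c=cam.camera_info(n); print(c)
s=bot.read_state();print(s, bot.hold_point_z)
E
```

```text
jog.py
pics
workcell.py
{'intrinsics': array([[400.77764731,   0.        , 325.72523752],
       [  0.        , 400.77764731, 203.88433119],
       [  0.        ,   0.        ,   1.        ]]), 'extrinsics': array([[ 0.02175747, -0.97776176,  0.20858706,  0.40301054],
       [-0.99975813, -0.02194785,  0.001402  ,  0.01823644],
       [ 0.00320721, -0.20856711, -0.9780028 ,  0.99439963],
       [ 0.        ,  0.        ,  0.        ,  1.        ]])}
{'intrinsics': array([[417.17513903,   0.        , 316.84537958],
       [  0.        , 417.17513903, 209.2370731 ],
       [  0.        ,   0.        ,   1.        ]]), 'extrinsics': array([[-0.99737609,  0.05398072, -0.04823919,  0.6294547 ],
       [ 0.0702632 ,  0.56131138, -0.82461665,  0.86761488],
       [-0.01743619, -0.82584237, -0.56363141,  0.6308745 ],
       [ 0.        ,  0.        ,  0.        ,  1.        ]])}
{'time': 0.1, 'q': array([ 1.27008348e+00,  2.64714358e-01,  1.60525740e+00,  1.50084609e-05,
        1.27374006e+00, -3.68943453e-02]), 'joint_vel': array([ 0.00017034, -0.0029504 , -0.00338719, -0.00056201,  0.00015333,
       -0.00062258]), 'joint_torque': array([ 3.16751930e-04, -5.16718984e+01, -3.68577719e+01, -7.99484997e-05,
        6.56762975e-03, -2.74660998e-06]), 'tool_pos': array([0.1758096 , 0.65099423, 0.23005115]), 'tcp_rot': array([-0.41316235, -3.11393077,  0.00327728]), 'wrist_force': array([0.65631609, 0.243159  , 0.2055849 ]), 'torque': array([-0.0058751 , -0.00377676, -0.00788946]), 'grip_force': 0.0, 'width': 1.0041066206872844} 0.0187
```

View pics/top0.png

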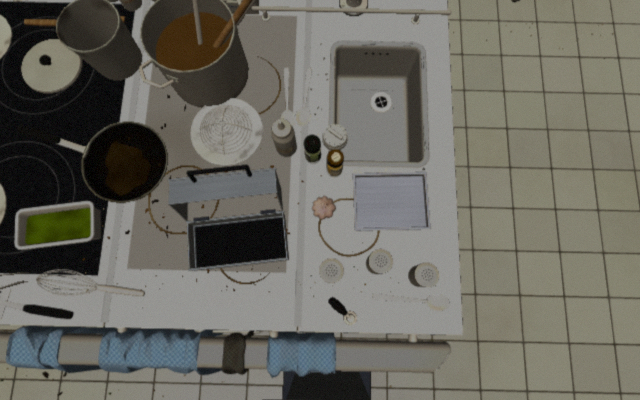

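View pics/side0.png

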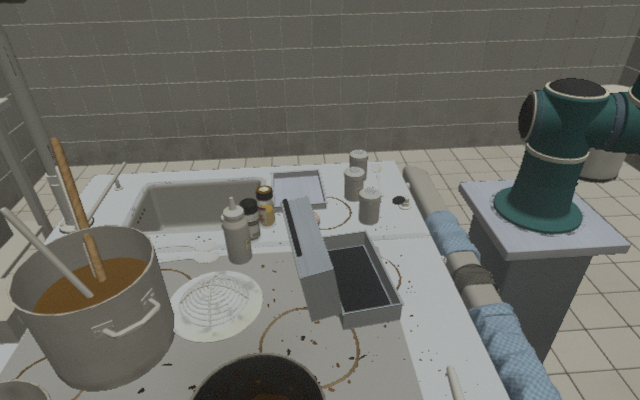

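The top view shows three shakers near (331,270), (380,262) and (426,275). The tray is at about (391,202) and the caddy opening at about (239,242). The bar handle is near (220,170), the garlic at (323,207), the jars at (313,145) and (335,160), and the squeeze bottle at (285,130).

```bash
cat > h.py <<'E'
import numpy as np
from workcell import bot, cam, workorder
def ray(n,u,v,z):
    c=cam.camera_info(n);E=c["extrinsics"];d=E[:3,:3]@np.linalg.inv(c["intrinsics"])@[u,v,1];o=E[:3,3]
    return o+d*(z-o[2])/d[2]
def tri(a,b):
    A=[];B=[]
    for n,u,v in(("top",*a),("side",*b)):
        c=cam.camera_info(n);E=c["extrinsics"];d=E[:3,:3]@np.linalg.inv(c["intrinsics"])@[u,v,1];d/=np.linalg.norm(d)
        P=np.eye(3)-np.outer(d,d);A.append(P);B.append(P@E[:3,3])
    return np.linalg.lstsq(np.vstack(A),np.hstack(B),rcond=None)[0]
def proj(n,p):
    c=cam.camera_info(n);q=np.linalg.inv(c["extrinsics"])@np.r_[p,1];k=c["intrinsics"]@q[:3];return k[:2]/k[2]
E
python3 - <<'E'
import cv2
t=cv2.imread("pics/top0.png");s=cv2.imread("pics/side0.png")
cv2.imwrite("pics/tc.png",cv2.resize(t[120:295,160:450],None,fx=2.75,fy=2.75,interpolation=cv2.INTER_CUBIC))
cv2.imwrite("pics/sc.png",cv2.resize(s[140:335,210:410],None,fx=3,fy=3,interpolation=cv2.INTER_CUBIC))
E
```

```text
(no output)
```

View pics/tc.png

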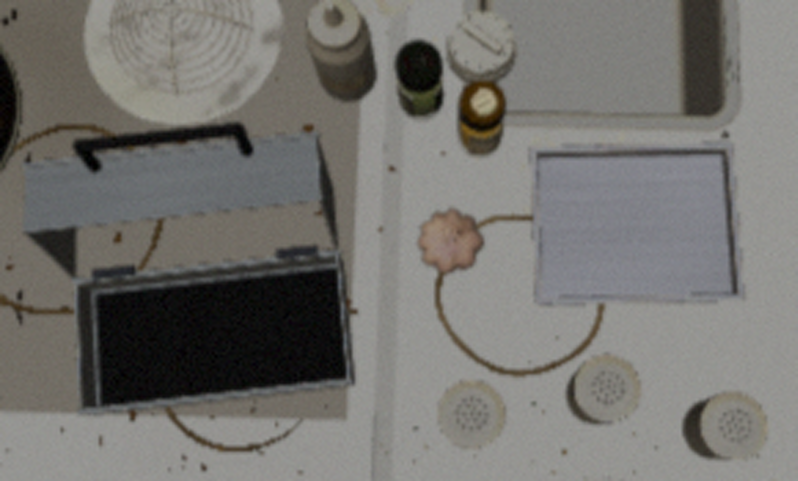

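View pics/sc.png

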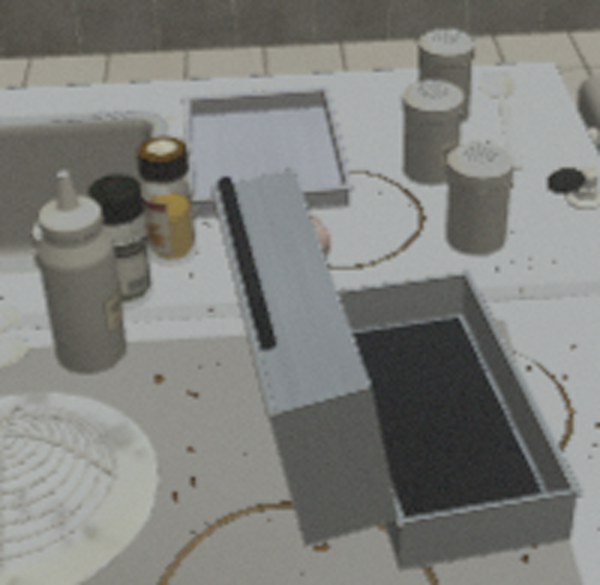

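The zoomed crops give the shaker-top centres, the caddy rim corners, the tray corners and the bar ends. In the top crop the bar runs from (80,146) to (240,128). I'll convert these to world positions.

```bash
python3 - <<'E'
from h import *
np.set_printoptions(precision=4,suppress=True)
T=lambda u,v:(160+(u+.5)/2.75-.5,120+(v+.5)/2.75-.5); S=lambda u,v:(210+(u+.5)/3-.5,140+(v+.5)/3-.5)
for a,b in(((472,412),(479,160)),((606,388),(433,95)),((735,426),(446,42))): print("shaker",ray("top",*T(*a),.086),ray("side",*S(*b),.086),tri(T(*a),S(*b)))
for p in((82,408),(352,382),(341,254),(78,282)):print("caddy",ray("top",*T(*p),.045))
for p in((576,492),(400,545),(467,275)):print("caddy side",ray("side",*S(*p),.045))
for p in((533,148),(733,145),(742,297),(537,304)):print("tray",ray("top",*T(*p),.022))
print("bar L",tri(T(78,146),S(267,344)),"R",tri(T(240,128),S(225,181)))
print("garlic",ray("top",*T(450,240),.03))
for nm,p,z in(("spk",(418,66),.105),("spb",(484,102),.105),("sq",(331,14),.165)):print(nm,ray("top",*T(*p),z))
E
```

```text
shaker [0.4468 0.0037 0.086 ] [0.4499 0.0124 0.086 ] [0.4476 0.0035 0.0802]
shaker [ 0.4686 -0.1055  0.086 ] [ 0.4716 -0.0988  0.086 ] [ 0.4697 -0.1063  0.0816]
shaker [ 0.4403 -0.2102  0.086 ] [ 0.4444 -0.2002  0.086 ] [ 0.4414 -0.212   0.0798]
caddy [0.4449 0.3349 0.045 ]
caddy [0.4719 0.1062 0.045 ]
caddy [0.5831 0.1205 0.045 ]
caddy [0.5532 0.3484 0.045 ]
caddy side [0.4439 0.3368 0.045 ]
caddy side [0.5578 0.3691 0.045 ]
caddy side [0.4744 0.1113 0.045 ]
tray [ 0.6903 -0.0487  0.022 ]
tray [ 0.6973 -0.2323  0.022 ]
tray [ 0.5565 -0.236   0.022 ]
tray [ 0.5461 -0.0533  0.022 ]
bar L [0.6357 0.3173 0.1651] R [0.6515 0.1858 0.1905]
garlic [0.6009 0.0254 0.03  ]
spk [0.7362 0.0556 0.105 ]
spb [ 0.7053 -0.0012  0.105 ]
sq [0.7562 0.1242 0.165 ]
```

```bash
cat >> h.py <<'E'
from scipy.spatial.transform import Rotation as R
def go(x,y,z,yaw=None):
    s=bot.read_state();M=R.from_rotvec(s["tcp_rot"]).as_matrix();ps=np.arctan2(M[1,1],M[0,1])
    print("tool d",np.round(M.T@(np.array([x,y,z])-s["tool_pos"]),4),"yaw",round(ps,3),"turn",None if yaw is None else round(ps-yaw,3),"pos",np.round(s["tool_pos"],4),"t",round(s["time"],2),"F",np.round(s["wrist_force"],2),"w",round(s["width"],3))
E
echo '[[[0,0,0,0.187],[0,0,0,0.187],[0,0,0,0.187],[0,0,0,0.187],[0,0,0,0.187]]]' > m.json && python3 jog.py m.json 1.0 30
echo '[[[0,0,0,0.187],[0,0,0,0.187],[0,0,0,0]]]' > m.json && python3 jog.py m.json
python3 -c "
from h import *
go(.447,.004,.15,0)"
```

```text
time: 0.72
tool_pos: [0.1759, 0.6512, 0.2305]
tcp_rot: [1.78, 2.588, -0.002]
wrist_force: [0.9, 0.1, -0.3]
width: 1.004
grip_force: 0.0
time: 1.1
tool_pos: [0.1759, 0.6513, 0.2306]
tcp_rot: [2.221, 2.221, -0.002]
wrist_force: [1.1, -0.3, -0.3]
width: 0.999
grip_force: 0.0
tool d [-0.6472  0.2711  0.0812] yaw 0.0 turn 0.0 pos [0.1759 0.6513 0.2306] t 1.1 F [ 1.1  -0.35 -0.32] w 0.999
```

```bash
echo '[[[-0.054,0.0226,0,0],[-0.054,0.0226,0,0],[-0.054,0.0226,0,0],[-0.054,0.0226,0,0],[-0.054,0.0226,0,0]]]' > m.json && python3 jog.py m.json >/dev/null
echo '[[[-0.054,0.0226,0,0],[-0.054,0.0226,0,0],[-0.054,0.0226,0,0],[-0.054,0.0226,0,0],[-0.054,0.0226,0,0]]]' > m.json && python3 jog.py m.json >/dev/null
echo '[[[-0.054,0.0226,0.04,0],[-0.054,0.0226,0.04,0],[0,0,0,0],[0,0,0,0]]]' > m.json && python3 jog.py m.json
python3 -c "
from h import *
go(.447,.004,.043,0)
import cv2
cv2.imwrite('pics/side1.png',cv2.resize(cam.read_camera('side')[:,:,::-1][100:300,300:500],None,fx=2.5,fy=2.5))"
```

```text
time: 2.85
tool_pos: [0.4404, 0.0159, 0.1608]
tcp_rot: [-2.222, -2.22, 0.0]
wrist_force: [0.4, -0.1, 0.8]
width: 1.0
grip_force: 0.0
tool d [-0.012   0.0067  0.1177] yaw -0.001 turn -0.001 pos [0.4404 0.0159 0.1608] t 2.85 F [ 0.43 -0.12  0.82] w 1.0
```

View pics/side1.png

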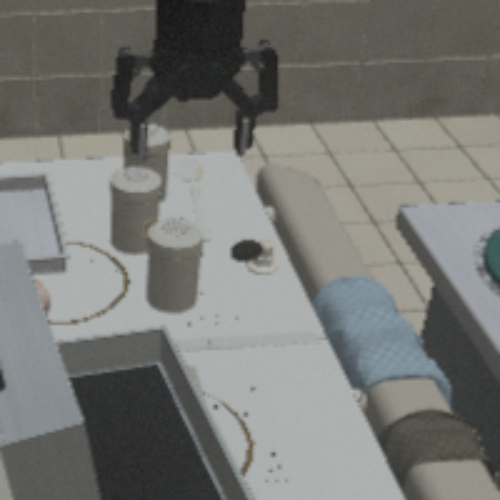

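The fingers straddle shaker A at (175,265) in the crop. I'll descend, grip and lift.

```bash
echo '[[[-0.012,0.0067,0,0],[0,0,0.04,0],[0,0,0.04,0],[0,0,0.037,0],[0,0,0,0]]]' > m.json && python3 jog.py m.json
echo '[[[0,0,0,0],[0,0,0,0],[0,0,0,0],[0,0,0,0],[0,0,0,0]]]' > m.json && python3 jog.py m.json 0 50
echo '[[[0,0,-0.02,0],[0,0,-0.02,0],[0,0,-0.02,0],[0,0,0,0],[0,0,0,0]]]' > m.json && python3 jog.py m.json
echo '[[[0,0,0,0],[0,0,0,0],[0,0,0,0]]]' > m.json && python3 jog.py m.json
```

```text
time: 3.52
tool_pos: [0.4449, 0.0044, 0.0418]
tcp_rot: [-2.218, -2.219, 0.006]
wrist_force: [0.6, 1.6, -0.2]
width: 0.999
grip_force: 0.0
time: 4.15
tool_pos: [0.4488, 0.0039, 0.0461]
tcp_rot: [2.222, 2.218, 0.004]
wrist_force: [-1.8, 0.9, 4.8]
width: 0.633
grip_force: 52.8
time: 4.78
tool_pos: [0.4467, 0.0039, 0.1033]
tcp_rot: [-2.223, -2.219, 0.001]
wrist_force: [-0.3, 0.9, -5.7]
width: 0.631
grip_force: 54.6
time: 5.15
tool_pos: [0.4469, 0.0039, 0.1033]
tcp_rot: [-2.223, -2.219, 0.001]
wrist_force: [0.5, -0.1, -4.9]
width: 0.635
grip_force: 54.6
```

A weighs about 0.5 kg, so it's full. I'll carry it to the caddy place at y +75 mm.

```bash
echo '[[[0.03,0.005,-0.03,0],[0.054,0.009,0,0],[0.054,0.009,0,0],[0.054,0.009,0,0],[0.054,0.009,0,0]]]' > m.json && python3 jog.py m.json >/dev/null
echo '[[[0.051,0.009,0,0],[0,0,0,0],[0,0,0,0]]]' > m.json && python3 jog.py m.json
python3 -c "
from h import *
go(.497,.301,.053,0)
import cv2
cv2.imwrite('pics/side2.png',cv2.resize(cam.read_camera('side')[:,:,::-1][140:340,250:450],None,fx=2.5,fy=2.5))"
```

```text
time: 6.15
tool_pos: [0.4972, 0.3005, 0.1329]
tcp_rot: [-2.222, -2.22, 0.003]
wrist_force: [-1.3, -1.7, -6.1]
width: 0.633
grip_force: 55.2
tool d [ 0.0006 -0.0001  0.0799] yaw -0.001 turn -0.001 pos [0.4972 0.3005 0.1329] t 6.15 F [-1.31 -1.74 -6.14] w 0.633
```

View pics/side2.png

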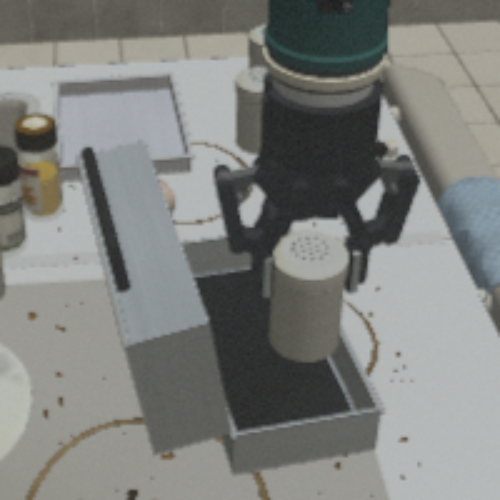

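The shaker hangs upright at (308,295) over the left half of the caddy, clear of the rim. I'll lower it.

```bash
echo '[[[0,0,0.03,0],[0,0,0.03,0],[0,0,0.017,0],[0,0,0,0],[0,0,0,0]]]' > m.json && python3 jog.py m.json
echo '[[[0,0,0.002,0],[0,0,0.002,0],[0,0,0,0]]]' > m.json && python3 jog.py m.json
```

```text
time: 6.82
tool_pos: [0.4989, 0.3009, 0.0579]
tcp_rot: [2.224, 2.218, 0.003]
wrist_force: [-0.6, 0.1, -4.4]
width: 0.633
grip_force: 55.2
time: 7.2
tool_pos: [0.4978, 0.3009, 0.0529]
tcp_rot: [2.223, 2.219, 0.0]
wrist_force: [-0.6, -0.6, -5.1]
width: 0.634
grip_force: 55.2
```

```bash
echo '[[[0,0,0.002,0],[0,0,0,0]]]' > m.json && python3 jog.py m.json
echo '[[[0,0,0.002,0],[0,0,0,0]]]' > m.json && python3 jog.py m.json
```

```text
time: 7.45
tool_pos: [0.4981, 0.301, 0.0512]
tcp_rot: [2.224, 2.219, 0.001]
wrist_force: [-0.9, 0.4, -2.7]
width: 0.628
grip_force: 55.5
time: 7.7
tool_pos: [0.4981, 0.3011, 0.0511]
tcp_rot: [-2.224, -2.219, -0.001]
wrist_force: [-5.4, -2.8, 11.2]
width: 0.633
grip_force: 56.8
```

```bash
echo '[[[0,0,-0.002,0],[0,0,0,0],[0,0,-0.03,0],[0,0,-0.04,0],[0,0,-0.04,0]]]' > m.json && python3 jog.py m.json 0.9
echo '[[[-0.058,-0.004,0,0],[-0.058,-0.004,0,0],[-0.058,-0.004,0,0],[-0.058,-0.004,0,0],[-0.058,-0.004,0,0]]]' > m.json && python3 jog.py m.json 1.0 >/dev/null
echo '[[[-0.058,-0.004,0,0],[-0.058,-0.004,0,0],[0,0,0,0],[0,0,0,0]]]' > m.json && python3 jog.py m.json
python3 -c "
from h import *
go(.469,-.106,.043,0)
import cv2
a=cam.read_camera('top')[:,:,::-1];b=cam.read_camera('side')[:,:,::-1]
cv2.imwrite('pics/m3.png',cv2.resize(cv2.hconcat([a[110:310,160:460],b[110:310,240:440]]),None,fx=1.6,fy=1.6))"
```

```text
time: 8.32
tool_pos: [0.4979, 0.3007, 0.1616]
tcp_rot: [2.224, 2.219, -0.0]
wrist_force: [0.9, 0.4, -0.2]
width: 0.901
grip_force: 0.0
time: 9.45
tool_pos: [0.4691, -0.1052, 0.1607]
tcp_rot: [-2.225, -2.217, -0.001]
wrist_force: [0.2, 0.9, -0.3]
width: 0.998
grip_force: 0.0
tool d [-9.000e-04 -1.000e-04  1.177e-01] yaw -0.003 turn -0.003 pos [ 0.4691 -0.1052  0.1607] t 9.45 F [ 0.21  0.89 -0.34] w 0.998
```

View pics/m3.png

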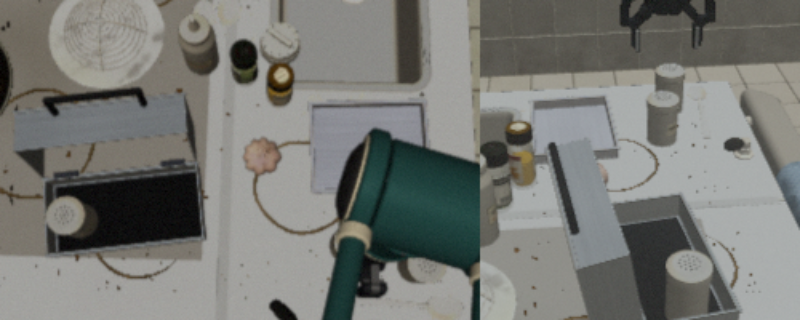

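The full shaker stands upright at the left of the caddy, at (67,215) in the left panel. The gripper is above shaker B.

```bash
echo '[[[0,0,0.04,0],[0,0,0.04,0],[0,0,0.037,0],[0,0,0,0]]]' > m.json && python3 jog.py m.json
echo '[[[0,0,0,0],[0,0,0,0],[0,0,0,0],[0,0,0,0],[0,0,0,0]]]' > m.json && python3 jog.py m.json 0 50
echo '[[[0,0,-0.02,0],[0,0,-0.02,0],[0,0,-0.02,0],[0,0,0,0],[0,0,0,0]]]' > m.json && python3 jog.py m.json
echo '[[[0,0,0,0],[0,0,0,0],[0,0,0,0]]]' > m.json && python3 jog.py m.json
```

```text
time: 10.05
tool_pos: [0.466, -0.1027, 0.0409]
tcp_rot: [-2.216, -2.218, 0.006]
wrist_force: [0.3, -0.2, 0.3]
width: 1.004
grip_force: 0.0
time: 10.68
tool_pos: [0.4707, -0.1052, 0.0459]
tcp_rot: [2.222, 2.217, 0.004]
wrist_force: [-1.6, 3.0, 6.8]
width: 0.631
grip_force: 53.0
time: 11.3
tool_pos: [0.4682, -0.105, 0.1029]
tcp_rot: [-2.223, -2.218, 0.001]
wrist_force: [-0.9, -0.2, -5.4]
width: 0.629
grip_force: 54.6
time: 11.68
tool_pos: [0.4687, -0.1051, 0.1032]
tcp_rot: [-2.223, -2.219, 0.001]
wrist_force: [1.3, 0.2, -5.4]
width: 0.633
grip_force: 54.6
```

B weighs about 0.55 kg, so it's full too. It goes to the middle place in the caddy.

```bash
echo '[[[0.03,0.003,-0.03,0],[0.06,0.007,0,0],[0.06,0.007,0,0],[0.06,0.007,0,0],[0.06,0.007,0,0]]]' > m.json && python3 jog.py m.json >/dev/null
echo '[[[0.06,0.006,0,0],[0.0015,0,0,0],[0,0,0,0]]]' > m.json && python3 jog.py m.json
echo '[[[0,0,0.03,0],[0,0,0.03,0],[0,0,0.017,0],[0,0,0,0],[0,0,0,0]]]' > m.json && python3 jog.py m.json
echo '[[[0,0,0.003,0],[0,0,0.002,0],[0,0,0,0]]]' > m.json && python3 jog.py m.json
```

```text
time: 12.68
tool_pos: [0.5062, 0.2264, 0.1332]
tcp_rot: [-2.222, -2.221, 0.002]
wrist_force: [-0.1, -0.4, -5.6]
width: 0.632
grip_force: 54.9
time: 13.3
tool_pos: [0.5078, 0.2262, 0.0579]
tcp_rot: [2.224, 2.218, 0.003]
wrist_force: [0.2, 1.1, -5.0]
width: 0.635
grip_force: 54.9
time: 13.68
tool_pos: [0.5067, 0.2264, 0.0519]
tcp_rot: [2.223, 2.219, 0.0]
wrist_force: [0.3, 0.3, -6.1]
width: 0.632
grip_force: 54.9
```

```bash
echo '[[[0,0,0.002,0],[0,0,0,0]]]' > m.json && python3 jog.py m.json
echo '[[[0,0,0,0],[0,0,0,0],[0,0,-0.03,0],[0,0,-0.04,0],[0,0,-0.04,0]]]' > m.json && python3 jog.py m.json 0.9
echo '[[[-0.055,-0.008,0,0],[-0.055,-0.008,0,0],[-0.055,-0.008,0,0],[-0.055,-0.008,0,0],[-0.055,-0.008,0,0]]]' > m.json && python3 jog.py m.json 1.0 >/dev/null
echo '[[[-0.055,-0.008,0,0],[-0.055,-0.009,0,0],[-0.051,-0.009,0,0],[0,0,0,0],[0,0,0,0]]]' > m.json && python3 jog.py m.json
python3 -c "
from h import *
go(.441,-.210,.043,0)"
```

```text
time: 13.92
tool_pos: [0.5069, 0.2267, 0.0513]
tcp_rot: [-2.224, -2.219, -0.001]
wrist_force: [-2.4, 0.5, 4.5]
width: 0.628
grip_force: 56.3
time: 14.55
tool_pos: [0.5069, 0.2262, 0.1609]
tcp_rot: [2.224, 2.219, 0.0]
wrist_force: [0.9, 0.7, -0.8]
width: 0.902
grip_force: 0.0
time: 15.8
tool_pos: [0.4398, -0.2094, 0.1598]
tcp_rot: [-2.225, -2.218, -0.001]
wrist_force: [0.7, 0.3, -0.8]
width: 0.996
grip_force: 0.0
tool d [-0.0006  0.0012  0.1168] yaw -0.003 turn -0.003 pos [ 0.4398 -0.2094  0.1598] t 15.8 F [ 0.72  0.32 -0.83] w 0.996
```

```bash
echo '[[[0,0,0.04,0],[0,0,0.04,0],[0,0,0.036,0],[0,0,0,0]]]' > m.json && python3 jog.py m.json
echo '[[[0,0,0,0],[0,0,0,0],[0,0,0,0],[0,0,0,0],[0,0,0,0]]]' > m.json && python3 jog.py m.json 0 50
echo '[[[0,0,-0.02,0],[0,0,-0.02,0],[0,0,-0.02,0],[0,0,0,0],[0,0,0,0]]]' > m.json && python3 jog.py m.json
echo '[[[0,0,0,0],[0,0,0,0],[0,0,0,0]]]' > m.json && python3 jog.py m.json
python3 -c "
from h import *
go(.62,-.143,.13,0)"
```

```text
time: 16.3
tool_pos: [0.4373, -0.2064, 0.0409]
tcp_rot: [-2.216, -2.217, 0.003]
wrist_force: [-0.4, 0.1, 0.2]
width: 1.002
grip_force: 0.0
time: 16.92
tool_pos: [0.4418, -0.2103, 0.0461]
tcp_rot: [2.221, 2.216, 0.003]
wrist_force: [0.8, 0.9, 6.7]
width: 0.635
grip_force: 52.8
time: 17.55
tool_pos: [0.4394, -0.2094, 0.1033]
tcp_rot: [-2.224, -2.219, 0.0]
wrist_force: [-0.4, 0.5, -1.4]
width: 0.629
grip_force: 53.0
time: 17.92
tool_pos: [0.4395, -0.2094, 0.1032]
tcp_rot: [-2.223, -2.219, 0.0]
wrist_force: [-0.4, -0.2, -1.6]
width: 0.632
grip_force: 53.0
tool d [ 0.0668  0.1803 -0.0269] yaw -0.002 turn -0.002 pos [ 0.4395 -0.2094  0.1032] t 17.93 F [-0.4  -0.21 -1.64] w 0.632
```

C weighs about 0.15 kg, so it's empty. It goes to the tray centre.

```bash
echo '[[[0.016,0.045,0,0],[0.017,0.045,0,0],[0.017,0.045,0,0],[0.017,0.045,0,0],[0,0,0,0]]]' > m.json && python3 jog.py m.json
echo '[[[0,0,0.025,0],[0,0,0.02,0],[0,0,0.005,0],[0,0,0,0],[0,0,0,0]]]' > m.json && python3 jog.py m.json
echo '[[[0,0,0.002,0],[0,0,0.002,0],[0,0,0,0],[0,0,0,0]]]' > m.json && python3 jog.py m.json
```

```text
time: 18.55
tool_pos: [0.6232, -0.1417, 0.1036]
tcp_rot: [2.22, 2.221, 0.002]
wrist_force: [-1.0, -0.1, -1.4]
width: 0.631
grip_force: 53.5
time: 19.18
tool_pos: [0.6206, -0.1434, 0.0548]
tcp_rot: [2.223, 2.218, 0.001]
wrist_force: [0.8, -0.7, -2.1]
width: 0.632
grip_force: 53.5
time: 19.68
tool_pos: [0.62, -0.1429, 0.0498]
tcp_rot: [-2.224, -2.219, 0.0]
wrist_force: [-0.6, 0.1, 0.1]
width: 0.629
grip_force: 53.5
```

```bash
echo '[[[0,0,0,0],[0,0,0,0],[0,0,-0.04,0],[0,0,-0.05,0],[0,0,-0.05,0]]]' > m.json && python3 jog.py m.json 0.9
cat > bar.py <<'E'
from h import *
np.set_printoptions(precision=4,suppress=True)
def bar(n,box):
    x0,x1,y0,y1=box;g=cam.read_camera(n)[y0:y1,x0:x1].max(2)
    v,u=np.nonzero(g<45);u=u+x0;v=v+y0;print(n,len(u),u.min(),u.max(),v.min(),v.max())
    a,b=(u,v) if n=="top" else (v,u)
    m=(a.min()+a.max())/2;k=np.abs(a-m)<.3*(a.max()-a.min());p=np.polyfit(a[k],b[k],1)
    f=lambda t:(t,np.polyval(p,t)) if n=="top" else (np.polyval(p,t),t)
    return f(m),f(a.min()),f(a.max())
t=bar("top",(180,260,155,185));s=bar("side",(275,305,190,262))
for nm,a,b in(("mid",t[0],s[0]),("L",t[1],s[2]),("R",t[2],s[1])):
    P=tri(a,b);d=P[:2]-[.5105,.227];c,q=np.cos(.117),np.sin(.117)
    X=np.array([c*d[0]+q*d[1],-q*d[0]+c*d[1]]);print(nm,a,b,P,"caddy",X,"hinge r",np.hypot(X[0]-.062,P[2]-.047),"th",np.arctan2(P[2]-.047,-(X[0]-.062))+np.arctan2(-.05,.152)*1)
    print(ray("top",*a,.19))
go(.645,.243,.30,.117)
E
python3 bar.py
```

```text
time: 20.3
tool_pos: [0.6198, -0.1429, 0.1912]
tcp_rot: [-2.224, -2.219, 0.0]
wrist_force: [1.0, -0.1, -0.6]
width: 0.899
grip_force: 0.0
top 269 187 251 165 181
side 25 284 299 200 251
mid (np.float64(219.0), np.float64(169.52541411429624)) (np.float64(290.40355242835085), np.float64(225.5)) [0.6448 0.2482 0.1753] caddy [0.1359 0.0053] hinge r 0.1480859718155669 th 1.7754484160335577
[0.6429 0.2438 0.19  ]
L (np.int64(187), np.float64(172.91698805524706)) (np.float64(297.3135404153081), np.int64(251)) [0.6357 0.3169 0.1715] caddy [0.1348 0.0747] hinge r 0.14427281475915218 th 1.7820369046886846
[0.6341 0.3099 0.19  ]
R (np.int64(251), np.float64(166.13384017334545)) (np.float64(283.4935644413937), np.int64(200)) [0.6537 0.1783 0.1857] caddy [ 0.1366 -0.0651] hinge r 0.15748910626308865 th 1.7461766182764364
[0.6518 0.1775 0.19  ]
tool d [ 0.3869  0.0209 -0.1028] yaw -0.002 turn -0.119 pos [ 0.6247 -0.1442  0.1983] t 20.4 F [-0.38  0.32  0.45] w 0.902
```

```bash
echo '[[[0,0,-0.05,-0.119],[0,0,-0.05,0],[0.055,-0.003,0,0],[0.055,-0.003,0,0],[0.055,-0.003,0,0]]]' > m.json && python3 jog.py m.json 0.9
echo '[[[0.055,-0.003,0,0],[0.055,-0.003,0,0],[0.055,-0.003,0,0],[0.055,-0.003,0,0],[0,0,0,0]]]' > m.json && python3 jog.py m.json
python3 -c "
from h import *
go(.643,.243,.174,.117)"
```

```text
time: 21.02
tool_pos: [0.5913, 0.0212, 0.2895]
tcp_rot: [2.089, 2.347, 0.0]
wrist_force: [-0.1, 0.1, 0.6]
width: 0.901
grip_force: 0.0
time: 21.65
tool_pos: [0.5529, 0.2405, 0.2891]
tcp_rot: [-2.081, -2.352, -0.0]
wrist_force: [-0.8, 0.3, 0.4]
width: 0.9
grip_force: 0.0
tool d [-0.0086  0.0898  0.1151] yaw 0.122 turn 0.005 pos [0.5529 0.2405 0.2891] t 21.65 F [-0.79  0.29  0.41] w 0.9
```

```bash
echo '[[[-0.004,0.045,0,0],[-0.004,0.045,0,0],[0,0,0.04,0],[0,0,0,0],[0,0,0,0]]]' > m.json && python3 jog.py m.json 0.9
python3 -c "
from h import *
go(.643,.243,.174,.117)
import cv2
a=cam.read_camera('top')[:,:,::-1];b=cam.read_camera('side')[:,:,::-1]
cv2.imwrite('pics/m4.png',cv2.resize(cv2.hconcat([a[110:310,160:460],b[110:310,220:420]]),None,fx=1.6,fy=1.6))"
```

```text
time: 22.28
tool_pos: [0.6444, 0.2388, 0.2502]
tcp_rot: [-2.088, -2.347, 0.001]
wrist_force: [-0.2, 0.1, 0.0]
width: 0.9
grip_force: 0.0
tool d [ 0.0043 -0.0009  0.0762] yaw 0.116 turn -0.001 pos [0.6444 0.2388 0.2502] t 22.27 F [-0.22  0.15  0.01] w 0.9
```

View pics/m4.png

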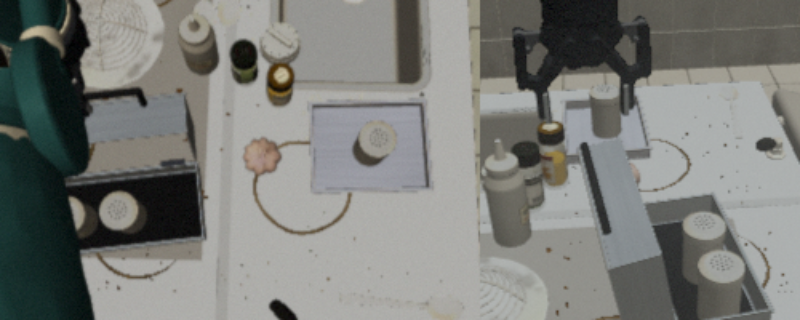

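Two shakers stand in the caddy at (75,215) and (119,211), and one is in the tray at (377,140). In the side panel the gripper straddles the bar line. Before descending I'll check the projection.

```bash
python3 -c "
from h import *
print(proj('side',[.643,.243,.25]),proj('side',[.643,.243,.19]),proj('side',[.643,.243,.18]),proj('top',[.643,.243,.19]))"
echo '[[[0.004,0,0.036,0],[0,0,0.02,0],[0,0,0,0],[0,0,0,0]]]' > m.json && python3 jog.py m.json 0.9
python3 -c "
from h import *
go(.643,.243,.174,.117)"
```

```text
[287.80328236 189.02168784] [289.66272591 217.01323617] [289.95672362 221.43899638] [219.40348363 169.50100109]
time: 22.88
tool_pos: [0.6446, 0.2436, 0.1951]
tcp_rot: [2.087, 2.347, 0.002]
wrist_force: [0.6, -1.7, 0.0]
width: 0.898
grip_force: 0.0
tool d [-0.0005 -0.0017  0.0211] yaw 0.117 turn 0.0 pos [0.6446 0.2436 0.1951] t 22.88 F [ 0.55 -1.68  0.02] w 0.898
```

```bash
echo '[[[0,0,0.015,0],[0,0,0.009,0],[0,0,0,0],[0,0,0,0]]]' > m.json && python3 jog.py m.json 0.9
echo '[[[0,0,0,0],[0,0,0,0],[0,0,0,0],[0,0,0,0],[0,0,0,0]]]' > m.json && python3 jog.py m.json 0 40
python3 -c "
from h import *
go(.643,.243,.174,.117)"
```

```text
time: 23.38
tool_pos: [0.644, 0.2435, 0.1696]
tcp_rot: [-2.088, -2.348, 0.0]
wrist_force: [0.2, -0.3, 1.0]
width: 0.901
grip_force: 0.0
time: 24.0
tool_pos: [0.6441, 0.2435, 0.17]
tcp_rot: [2.087, 2.348, 0.0]
wrist_force: [1.6, -0.4, 0.3]
width: 0.098
grip_force: 38.9
tool d [-0.0004 -0.0012 -0.004 ] yaw 0.117 turn 0.0 pos [0.6441 0.2435 0.17  ] t 24.0 F [ 1.62 -0.41  0.29] w 0.098
```

The bar is pinched. I'll swing the cover shut along its arc and check the forces on the way.

```bash
echo '[[[0,-0.033,-0.0123,0],[0,-0.0316,-0.0046,0],[0,0,0,0]]]' > m.json && python3 jog.py m.json
python3 -c "
from h import *
go(.5105+.993*.0695,.227+.117*.0695,.170+.0169,.117)"
```

```text
time: 24.38
tool_pos: [0.5799, 0.2348, 0.1893]
tcp_rot: [2.084, 2.346, 0.002]
wrist_force: [0.1, -5.2, 7.2]
width: 0.096
grip_force: 39.9
tool d [ 0.0004 -0.0004  0.0024] yaw 0.118 turn 0.001 pos [0.5799 0.2348 0.1893] t 24.38 F [ 0.13 -5.21  7.17] w 0.096
```

```bash
echo '[[[0,-0.0319,0.0017,0],[0,-0.0309,0.008,0],[0,0,0,0]]]' > m.json && python3 jog.py m.json
echo '[[[0,-0.0287,0.0139,0],[0,-0.0254,0.0195,0],[0,0,0,0]]]' > m.json && python3 jog.py m.json
python3 -c "
from h import *
x=.062-.1094;go(.5105+.993*x,.227+.117*x,.170+.1167-.1429,.117)"
```

```text
time: 24.75
tool_pos: [0.5152, 0.2265, 0.1779]
tcp_rot: [2.086, 2.348, -0.006]
wrist_force: [-4.5, -8.1, 9.0]
width: 0.103
grip_force: 41.6
time: 25.12
tool_pos: [0.4603, 0.2195, 0.1417]
tcp_rot: [-2.086, -2.348, 0.011]
wrist_force: [-3.1, -8.2, 1.5]
width: 0.101
grip_force: 41.8
tool d [ 0.0016  0.0034 -0.0021] yaw 0.118 turn 0.001 pos [0.4603 0.2195 0.1417] t 25.12 F [-3.05 -8.21  1.53] w 0.101
```

```bash
echo '[[[0.001,-0.021,0.024,0],[0.001,-0.0159,0.0278,0],[0,0,0,0]]]' > m.json && python3 jog.py m.json
echo '[[[0,-0.003,0.008,0],[0,-0.003,0.007,0],[0,0,0.002,0],[0,0,0,0]]]' > m.json && python3 jog.py m.json
python3 -c "
from h import *
x=.062-.152;go(.5105+.993*x,.227+.117*x,.170+.05-.1429,.117)"
```

```text
time: 25.5
tool_pos: [0.4251, 0.2159, 0.089]
tcp_rot: [2.083, 2.347, -0.011]
wrist_force: [3.3, -12.1, -3.7]
width: 0.101
grip_force: 42.3
time: 26.0
tool_pos: [0.4205, 0.2156, 0.0759]
tcp_rot: [2.082, 2.347, -0.01]
wrist_force: [-3.0, -17.2, 15.0]
width: 0.102
grip_force: 44.4
tool d [ 0.0008  0.0007 -0.0012] yaw 0.12 turn 0.003 pos [0.4205 0.2156 0.0759] t 26.0 F [ -3.04 -17.23  14.96] w 0.102
```

```bash
echo '[[[0,0,0,0],[0,0,0,0],[0,0,-0.03,0],[0,0,-0.03,0],[0,0,0,0]]]' > m.json && python3 jog.py m.json 0.3
echo '[[[0,0,0,0],[0,0,0,0],[0,0,0,0]]]' > m.json && python3 jog.py m.json 0
echo '[[[0,0,0.025,0],[0,0,0.004,0],[0,0,0,0]]]' > m.json && python3 jog.py m.json
python3 -c "
from h import *
x=-.09;go(.5105+.993*x,.227+.117*x,.102,.117)"
```

```text
time: 26.62
tool_pos: [0.4231, 0.2207, 0.1374]
tcp_rot: [2.086, 2.346, 0.009]
wrist_force: [-0.0, 0.3, 0.5]
width: 0.298
grip_force: 0.0
time: 27.0
tool_pos: [0.4201, 0.219, 0.1336]
tcp_rot: [-2.087, -2.347, 0.003]
wrist_force: [0.1, 0.1, 0.9]
width: -0.002
grip_force: 0.0
time: 27.38
tool_pos: [0.4205, 0.2191, 0.1053]
tcp_rot: [-2.087, -2.347, 0.002]
wrist_force: [1.1, -0.5, 0.3]
width: 0.005
grip_force: 0.0
tool d [-0.0027  0.0004  0.0033] yaw 0.117 turn -0.0 pos [0.4205 0.2191 0.1053] t 27.38 F [ 1.07 -0.51  0.32] w 0.005
```

```bash
echo '[[[0,0,0.002,0],[0,0,0.002,0],[0,0,0,0]]]' > m.json && python3 jog.py m.json
echo '[[[0,0,0.001,0],[0,0,0,0]]]' > m.json && python3 jog.py m.json
echo '[[[0,0,0.001,0],[0,0,0,0]]]' > m.json && python3 jog.py m.json
```

```text
time: 27.75
tool_pos: [0.4212, 0.2194, 0.1021]
tcp_rot: [2.088, 2.347, 0.001]
wrist_force: [0.1, 0.4, 0.0]
width: -0.006
grip_force: 0.0
time: 28.0
tool_pos: [0.4212, 0.2194, 0.1018]
tcp_rot: [2.088, 2.347, 0.001]
wrist_force: [-3.1, -1.2, 6.2]
width: 0.003
grip_force: 3.2
time: 28.25
tool_pos: [0.4213, 0.2195, 0.1017]
tcp_rot: [2.088, 2.347, 0.001]
wrist_force: [-3.8, -2.1, 11.9]
width: 0.004
grip_force: 6.1
```

The bar top is at z 0.102 and doesn't yield at 12 N, so the cover is shut. I'll retreat and take a final look.

```bash
echo '[[[0,0,-0.03,0],[0,0,-0.05,0],[0,0,-0.05,0],[0,-0.04,-0.05,0],[0,0,0,0]]]' > m.json && python3 jog.py m.json
echo '[[[0.06,0,0,0],[0.06,0,0,0],[0.06,0,0,0],[0,0,0,0],[0,0,0,0]]]' > m.json && python3 jog.py m.json
python3 -c "
from h import *
import cv2
a=cam.read_camera('top')[:,:,::-1];b=cam.read_camera('side')[:,:,::-1]
cv2.imwrite('pics/m5.png',cv2.resize(cv2.hconcat([a[110:310,160:460],b[110:310,220:420]]),None,fx=1.6,fy=1.6))"
```

```text
time: 28.88
tool_pos: [0.3832, 0.2158, 0.2839]
tcp_rot: [2.085, 2.346, 0.014]
wrist_force: [0.1, 0.9, 0.1]
width: -0.0
grip_force: 0.0
time: 29.5
tool_pos: [0.3608, 0.3929, 0.2769]
tcp_rot: [2.086, 2.348, -0.005]
wrist_force: [0.4, -0.5, 0.6]
width: 0.0
grip_force: 0.0
```

View pics/m5.png

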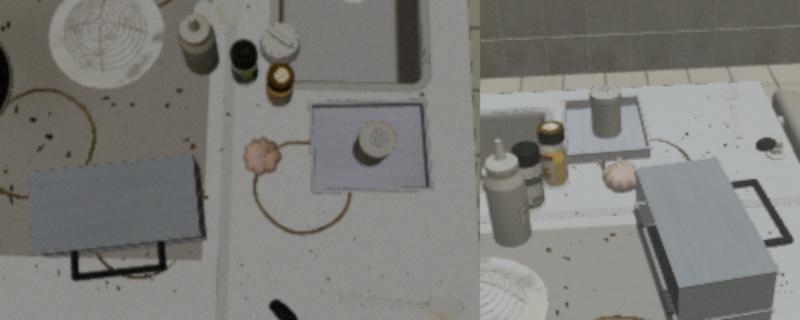

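The cover lies flat on the caddy with its bar at the front, at (118,270). The empty shaker stands in the tray at (377,140), and the bystanders haven't moved.

```bash
python3 -c "
from workcell import bot, cam, workorder
print(workorder.finish_job())"
```

```text
the job is handed in; nothing more can be done
None
```

The job is handed in: the two full shakers stand in the caddy with its cover shut, the empty one is in the wash-up tray, and the jars, garlic and squeeze bottle were left where they were.

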